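# Brake lever check on a knee scooter

## Task

Check that the two brake levers of the freshly wiped knee scooter parked at the desk stop short of the grips: with the backs of the fingers, press the lever on your left (seen from the robot) in towards its grip until it meets its stop, without forcing it, keep it there for two seconds and let it spring fully out, then do the same with the lever on your right. Do not take a lever between the fingers, keep off the clean grips and bar, and leave the things on the desk where they stand.

Things in the scene. Friction and masses are not known exactly. Their poses are not given: they have to be found in the camera images.
- scooter: White full-size knee scooter on the floor beyond the desk's far edge, its front to the robot. It does not roll or steer. Origin: at work-surface height below the middle of the handlebar; x points from its front to its rear (away from the robot, the way the levers go in), y along the bar to the robot's left, z up. Position and yaw (within 0.3 rad) vary.
- handlebar: T handlebar, same origin and axes as the scooter. Its axis is level, 170 mm above the work surface. Steel bar 22 mm thick; black rubber grips 32 mm thick (flanges 39 mm) from 98 to 225 mm left and right of the middle; black clamp 42 x 50 x 42 mm in the middle on a 25 mm post. Nothing of the scooter stands above 191 mm.
- blade_left: Aluminium blade of the left brake lever (+y): 10 mm thick (x), 94 long (y), 14 high (z), a 16 mm ball at its outer end. Origin: blade centre; lever out: 170 mm above the work surface, 78 mm before the bar's axis, 152 mm from its middle, axes as the scooter's. Press its face towards the robot (-x). A 12 mm neck leads from the inner end to the upright pivot, 31 mm behind (+x), 70 mm inward.
- blade_right: Blade of the right brake lever (-y half of the bar), the mirror image of the left one: ball at the outer (-y) end, pivot 31 mm behind and 70 mm inward of the blade's centre.
- brake_left (a joint): Angle of the left lever about its pivot, rad: 0 fully out, kept there by its spring; grows as it is pressed towards the grip. Rigid stop at 0.30, the ball then about 18 mm clear of the grip. Pressed near its outer end it takes about 2 N to start and 6 N at the stop (more if the finger drags along the blade) and travels about 30 mm there.
- brake_right (a joint): The same for the right lever.
- tube_rack: Bystander: a black rack of capped blood tubes, 84 x 164 mm and 94 mm high, loose on the desk; origin under its centre.
- tin: Bystander: a round dusky-pink tin with lid, 100 mm wide, 78 mm high, loose on the desk; origin under its centre.
- tape_roll: Bystander: a roll of masking tape lying flat, 110 mm wide, 25 mm high, loose on the desk; origin under its centre.
- spray_bottle: Bystander: a clear disinfectant spray bottle, 72 mm wide, 205 mm high with its trigger head (nozzle to its -x), loose at the left of the desk; origin under its centre.

How it is judged:
By the outcome, as a careful person would: the job done as asked, in the order asked, and still so for the second after the job is handed in, with the robot touching nothing.
It also fails if it takes over 64 s, if anything falls off the work surface, if the arm or the gripper's body presses on something with over 40 N, if the wrist force passes 120 N, or if a joint passes its speed limit or range.

## Robot

A 6-joint arm with a two-finger parallel gripper is mounted at the origin on the work surface. World frame = base frame: x ahead of the robot, y to its left, z up, the work surface at z = 0. Lengths are in m, angles in rad, forces in N, time in s.
With the tool pointing down it reaches from about 0.375 to 0.9 m from the base axis. Payload 3.1 kg.
Tool frame: the origin (TCP) lies midway between the tips of the shut fingers; the grasp point (between the pads) lies 19 mm behind it; z points along the fingers, y is the line along which they close (so a half turn about z gives the same grasp; the last joint's range is limited). The gripper opens to 87 mm and grips with 3 to 60 N. Pads are 19 mm wide; open, the fingers measure 117 mm over their backs; the gripper's body (75 mm by 190 mm) begins 51 mm behind the grasp point.
Start: joints at [1.052, 0.527, 1.433, -0, 1.181, -0.178], TCP at [0.208, 0.589, 0.223] pointing down, gripper open.
Joint ranges: [-3.08, 3.08], [-0.75, 2.2], [0.22, 2.44], [-1.43, 4.57], [0, 2.65], [-2.85, 2.85]. Speed limits (rad/s): [2.79, 2.79, 3.14, 3.14, 3.14, 3.14].

## Interface

Orientations are given as a unit quaternion [x, y, z, w].
In Python, from rig import get_obs, cams, job gives the robot as it stands.
- The arm moves only by the tool servo_tool, never from a script. Its argument "moves" is text: rows parted by semicolons, each of 5 numbers parted by spaces: the shift along the tool's x, y, z in m, then the turn about the tool's z in degrees, then the finger opening in m, from 0 to 0.087. In form: dx dy dz spin claw; .... A call has 1 to 10 rows; each row is the pose to reach, as a shift and turn from the pose commanded when the call began, along the tool's axes at that moment; what a row does not reach only later rows make up. A row lasts 1/12 s, in which the tool goes at most 41.7 mm and 7.16 degrees, less where a joint would pass 70% of its speed; a pose out of reach is approached as far as the arm can. A call with a gripper value outside its range is refused whole. The fingers move at their own pace and stop on an object; "grip_force" is the grip in N (left out, the last holds). Time passes only in rows, so rows that repeat a pose let the fingers close. It gives the time, the measured TCP pose, the force, the opening and the grip force at its end, in the units of the state.
- get_obs(): the state, without advancing time (a new reading comes with each control period).
- cams.camera(name): name is "scene" or "side" or "wrist"; returns the picture (420x560x3 uint8, blue, green, red); there is no depth.
- cams.camera_model(name): a dict with "fx", "fy", "cx", "cy" (pixels), "R" (3x3) and "t" (3): a world point X has camera coordinates R X + t. Camera axes: x right, y down, z forward; pixel columns grow to the right and rows downward; lengths in m; the calibration is good to about 2 mm. A picture is of the moment at which its call begins: read the wrist's pose just before it. camera_model takes no time and is no camera call; for the wrist camera it gives the pose at the moment of the call.
- job.hand_in(): hands the job in; it is judged then, once.
The state is a dict: "time": time; "q": joint angles; "joint_velocities": joint speeds; "joint_torque": joint torques, N m; "position": TCP position; "tool_rot": TCP orientation; "ft_force": force on the tool from outside, world axes, zero at the start; "moment": the same for the moment, N m; "grip_width": finger opening in m; "grip_force": force on a finger pad.
Only numpy, scipy, OpenCV 4.12 (cv2) and the standard library are available. Lean on these libraries where they do the work, as an engineer would, in place of code of your own. Each camera call takes 0.05 s, during which the arm holds its last target. There are 200 camera calls.

## Working session

There is one attempt and no reset: what is moved stays moved. The work goes in short steps, Python scripts to look and compute and a tool call to move; the robot and the scene stay as the last step left them, time stands still between calls to the robot, and variables do not carry over. Pictures are saved under pics/ and viewed, at most 10 in all, crops included, and the job is handed in when it is done.

Besides the shell and the picture viewer there is one more tool, called after "Call:" as a command line: name --argument value ..., lists and objects as JSON in quotes. servo_tool: Moves the arm, as the interface text tells. Its arguments: {"type":"object","properties":{"moves":{"type":"string"},"grip_force":{"type":"number"}},"required":["moves"]}

```bash
mkdir -p pics; ls; python3 - <<'E'
from rig import get_obs,cams
import cv2,numpy as np
o=get_obs();print({k:np.round(v,3) for k,v in o.items()})
for n in("scene","side"):
    cv2.imwrite(f"pics/{n}0.png",cams.camera(n));m=cams.camera_model(n);print(n,m)
E
```

```text
pics
{'time': np.float64(0.0), 'q': array([ 1.053,  0.528,  1.434, -0.   ,  1.181, -0.179]), 'joint_velocities': array([ 0.002,  0.001, -0.   , -0.001,  0.001, -0.   ]), 'joint_torque': array([  0.   , -44.004, -17.659,   0.063,   0.058,  -0.   ]), 'position': array([0.208, 0.589, 0.222]), 'tool_rot': array([ 0.169,  0.986, -0.001, -0.   ]), 'ft_force': array([ 0.804, -1.063,  0.602]), 'moment': array([ 0.002,  0.005, -0.022]), 'grip_force': np.float64(0.0), 'grip_width': np.float64(0.087)}
scene {'fx': 524.0006593264509, 'fy': 524.0006593264509, 'cx': 273.54011872674306, 'cy': 216.64563480568472, 'R': array([[ 0.57542475,  0.81772321,  0.01466682],
       [ 0.55824461, -0.37959959, -0.73774461],
       [-0.59770337,  0.43270418, -0.67492057]]), 't': array([-0.30139836, -0.17221997,  1.53194833])}
side {'fx': 393.0914080267416, 'fy': 393.0914080267416, 'cx': 275.12644381208963, 'cy': 215.82504866063647, 'R': array([[ 0.98914425, -0.1461602 , -0.0151937 ],
       [-0.10919344, -0.66187761, -0.74161636],
       [ 0.09833842,  0.73522461, -0.67065216]]), 't': array([-0.46764567,  0.14599306,  0.94217656])}
```

View pics/scene0.png

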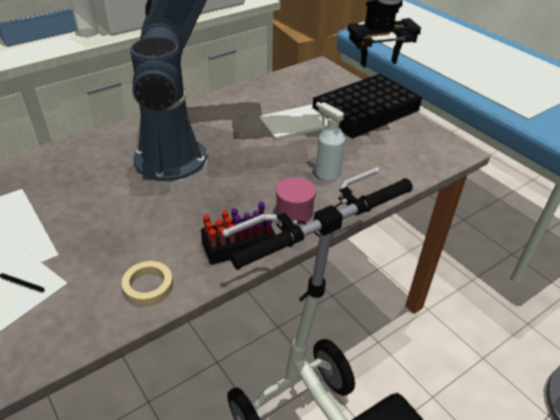

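View pics/side0.png

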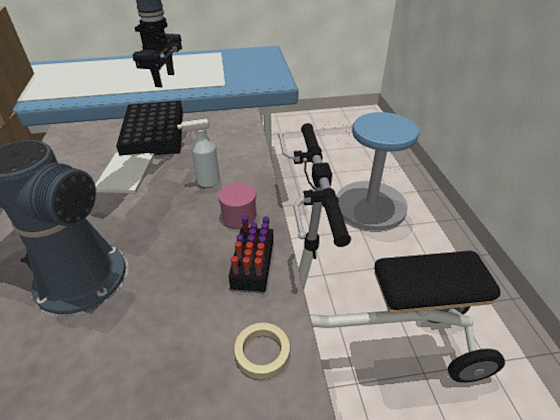

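The scene view shows the bar from about (410,185) on the left to (237,258) on the right, with the clamp at (328,220) and lever balls near (377,171) and (227,233). In the side view the bar runs from (308,127) to (343,240), with the clamp at (321,172). I'll zoom in on both to get accurate pixels.

```bash
python3 - <<'E'
import cv2,numpy as np
a=cv2.imread('pics/scene0.png')[155:275,215:425];b=cv2.imread('pics/side0.png')[110:260,255:375]
a=cv2.resize(a,None,fx=3.8,fy=3.8,interpolation=cv2.INTER_CUBIC)
cv2.imwrite('pics/za.png',a)
cv2.imwrite('pics/zb.png',cv2.resize(b,None,fx=4,fy=4,interpolation=cv2.INTER_CUBIC))
E
```

```text
(no output)
```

View pics/za.png

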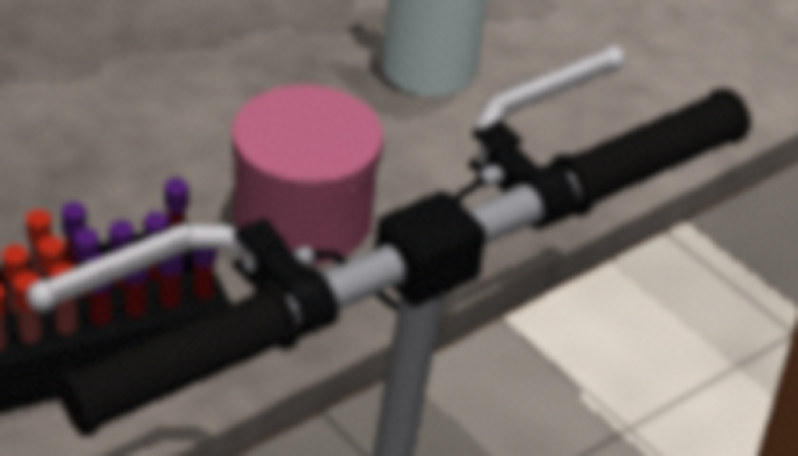

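View pics/zb.png

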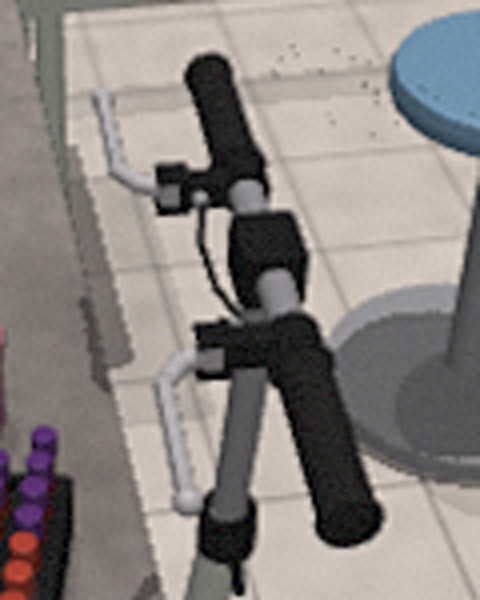

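Zoomed positions (scene crop / side crop):
- Ball L: (617,56) / (100,95)
- Ball R: (40,295) / (186,502)
- Blade bend L: (490,110) / (115,165)
- Blade bend R: (187,235) / (165,383)
- Grip end L: (733,110) / (208,68)
- Grip end R: (80,402) / (350,525)

Next I'll triangulate these.

```bash
cat > h.py <<'E'
from rig import get_obs,cams
import numpy as np,cv2
def P(n):
    m=cams.camera_model(n);return np.array([[m['fx'],0,m['cx']],[0,m['fy'],m['cy']],[0,0,1]])@np.c_[m['R'],m['t']]
def tri(a,b):
    X=cv2.triangulatePoints(P('scene'),P('side'),np.array(a,float),np.array(b,float)).ravel();return X[:3]/X[3]
def plane(n,p,z):
    A=P(n);H=A[:,[0,1,3]].copy();H[:,2]+=A[:,2]*z
    x=np.linalg.solve(H,[p[0],p[1],1]);return x[:2]/x[2]
E
python3 - <<'E'
from h import *
D=dict(bL=((617,56),(100,95)),bR=((40,295),(186,502)),beL=((490,110),(115,165)),beR=((187,235),(165,383)),gL=((733,110),(208,68)),gR=((80,402),(350,525)),cl=((430,248),(268,258)))
for k,(a,b) in D.items():
    a=(214.6+a[0]/3.8,154.6+a[1]/3.8);b=(254.6+b[0]/4,109.6+b[1]/4)
    print(k,tri(a,b).round(3),plane('scene',a,.17).round(3),plane('side',b,.17).round(3))
# tin lid, spray top and base, rack
print('tin',plane('scene',(296,190),.078),plane('side',(238,195),.078))
print('spray head nozzle',tri((322,108),(180,126)),'head',tri((337,118),(203,124)),'base',plane('scene',(329,175),0),plane('side',(207,183),0))
print('rack corners',[plane('side',p,0.0).round(3) for p in((230,288),(264,289),(273,232))])
print('tape',plane('scene',(147,282),.0125),plane('side',(262,350),.0125))
E
```

```text
bL [0.531 0.288 0.17 ] [0.531 0.288] [0.531 0.289]
bR [ 0.512 -0.114  0.17 ] [ 0.512 -0.115] [ 0.512 -0.113]
beL [0.527 0.189 0.172] [0.527 0.188] [0.527 0.2  ]
beR [ 0.518 -0.024  0.172] [ 0.517 -0.023] [ 0.518 -0.021]
gL [0.611 0.305 0.173] [0.609 0.308] [0.612 0.313]
gR [ 0.589 -0.139  0.169] [ 0.59  -0.138] [ 0.589 -0.142]
cl [0.601 0.081 0.171] [0.6   0.081] [0.601 0.083]
tin [0.39817561 0.15558493] [0.3969861  0.15091632]
spray head nozzle [0.26024781 0.34105006 0.1850719 ] head [0.32375207 0.33929938 0.18697951] base [0.32367516 0.33269013] [0.30848788 0.32227031]
rack corners [array([ 0.354, -0.09 ]), array([ 0.431, -0.106]), array([0.478, 0.077])]
tape [ 0.40708216 -0.26260982] [ 0.40773851 -0.26315845]
```

Both views agree, with heights of 0.169–0.173 against the stated 0.170 and a ball spacing of 0.402 as expected. This gives the scooter origin at about (0.600, 0.084) with yaw about -0.048. Next I'll work out the moves: gripper shut, tool y along scooter x, and a finger back pressing near the blade's outer end.

```bash
cat >> h.py <<'E'
from scipy.spatial.transform import Rotation as Rn
O=np.array([.600,.084]);yaw=-.048;c,s=np.cos(yaw),np.sin(yaw);RS=np.array([[c,-s],[s,c]])
def go(xs,ys,z,turn=0):
    """tool-axis shift + spin to TCP at scooter (xs,ys), height z, tool y along scooter x turned by 'turn' deg (ccw seen from above)"""
    o=get_obs();R=Rn.from_quat(o['tool_rot']).as_matrix();w=np.r_[O+RS@[xs,ys],z]
    y=R[:2,1];cur=np.degrees(np.arctan2(y[1],y[0]));want=np.degrees(yaw)+turn
    sp=-((want-cur+180)%360-180)
    print('world',w.round(3),'shift mm',(R.T@(w-o['position'])*1000).round(1),'spin',round(sp,1))
E
python3 - <<'E'
from h import *
o=get_obs();print(Rn.from_quat(o['tool_rot']).as_matrix().round(3))
go(-.125,.183,.25)
E
```

```text
[[-0.943  0.333 -0.001]
 [ 0.333  0.943 -0.002]
 [ 0.    -0.002 -1.   ]]
world [0.484 0.273 0.25 ] shift mm [-365.5 -205.9  -28. ] spin 73.3
```

Call:
servo_tool --moves "0 0 -0.028 7 0; -0.036 -0.020 -0.028 14 0; -0.072 -0.041 -0.028 21 0; -0.108 -0.061 -0.028 28 0; -0.144 -0.081 -0.028 35 0; -0.180 -0.101 -0.028 42 0; -0.216 -0.122 -0.028 49 0; -0.252 -0.142 -0.028 56 0; -0.288 -0.162 -0.028 63 0; -0.324 -0.183 -0.028 70 0" --grip_force 10

```text
time: 0.93
position: [0.4535, 0.307, 0.2503]
tool_rot: [0.706, 0.708, -0.0, -0.0]
ft_force: [0.6, -0.2, -0.4]
grip_width: 0.0286
grip_force: 0.0
```

```bash
python3 - <<'E'
from h import *
go(-.125,.183,.25);go(-.125,.183,.145)
E
```

```text
world [0.484 0.273 0.25 ] shift mm [-34.3  30.3   0.3] spin 2.9
world [0.484 0.273 0.145] shift mm [-34.3  30.4 105.3] spin 2.9
```

Call:
servo_tool --moves "-0.034 0.030 0 3 0; -0.034 0.030 0 3 0; -0.034 0.030 0.03 3 0; -0.034 0.030 0.06 3 0; -0.034 0.030 0.085 3 0; -0.034 0.030 0.105 3 0; -0.034 0.030 0.105 3 0; -0.034 0.030 0.105 3 0"

```text
time: 1.6
position: [0.482, 0.275, 0.1446]
tool_rot: [0.722, 0.692, -0.001, -0.001]
ft_force: [0.9, 1.1, -0.3]
grip_width: 0.0008
grip_force: 0.0
```

```bash
python3 - <<'E'
from h import *
o=get_obs();print(o['ft_force'].round(2),o['grip_width']);go(-.125,.183,.145)
# the press arc
pv=np.array([-.047,.082])
for a in(0,.1,.2,.3):
    n=np.array([np.cos(a),-np.sin(a)]);t=np.array([np.sin(a),np.cos(a)])
    p=pv-.036*n+.101*t-.015*n;print(a);go(*p,.145,-np.degrees(a))
m=P('wrist')
for n in ('scene','side'): cv2.imwrite(f'pics/{n}1.png',cams.camera(n))
a=cv2.imread('pics/scene1.png')[60:280,215:435];b=cv2.imread('pics/side1.png')[60:280,200:420]
cv2.imwrite('pics/pair1.png',cv2.resize(np.hstack([a,b]),(800,400),interpolation=cv2.INTER_CUBIC))
E
```

```text
[ 0.92  1.07 -0.29] 0.0007669775664965594
world [0.484 0.273 0.145] shift mm [-2.1  2.  -0.4] spin 0.3
0
world [0.511 0.271 0.145] shift mm [-2.2 29.  -0.5] spin 0.3
0.1
world [0.521 0.276 0.145] shift mm [ 2.3 39.4 -0.6] spin 6.0
0.2
world [0.532 0.279 0.145] shift mm [ 5.8 50.1 -0.6] spin 11.8
0.3
world [0.543 0.28  0.145] shift mm [ 8.1 61.2 -0.6] spin 17.5
```

View pics/pair1.png

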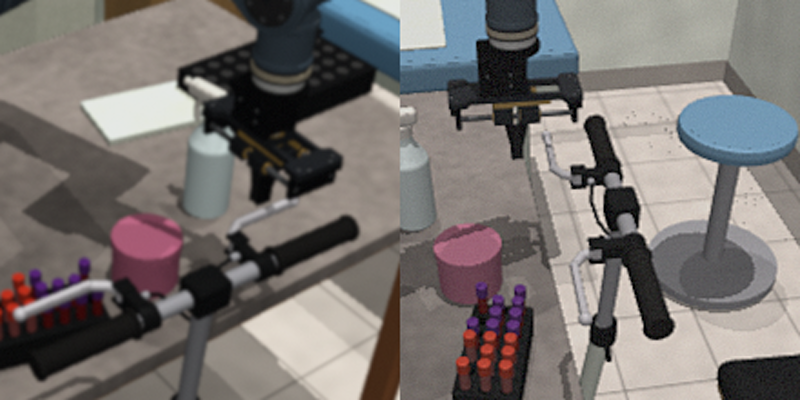

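The shut fingers stand in front of the left blade near its ball, about (260,190) left half and (518,145) right half, with nothing touching. I'll approach and press along the arc to about 0.2 rad.

Call:
servo_tool --moves "-0.002 0.012 0 0 0; -0.002 0.022 0 0 0; -0.002 0.026 0 0 0; -0.002 0.029 0 0.3 0; 0.000 0.034 0 3 0; 0.002 0.039 0 6 0; 0.004 0.044 0 9 0; 0.006 0.050 0 12 0; 0.006 0.050 0 12 0"

```text
time: 2.45
position: [0.5333, 0.2783, 0.1459]
tool_rot: [0.791, 0.612, -0.001, 0.0]
ft_force: [-3.4, -1.8, 2.8]
grip_width: 0.0003
grip_force: 1.8
```

```bash
python3 - <<'E'
from h import *
o=get_obs();print(o['ft_force'].round(2),o['moment'].round(2))
pv=np.array([-.047,.082])
for a in(.2,.3):
    n=np.array([np.cos(a),-np.sin(a)]);t=np.array([np.sin(a),np.cos(a)])
    p=pv-.036*n+.101*t-.015*n;print(a);go(*p,.145,-np.degrees(a))
E
```

```text
[-3.43 -1.77  2.8 ] [-0.39  0.53  0.02]
0.2
world [0.532 0.279 0.145] shift mm [ 0.1 -1.   0.9] spin -0.3
0.3
world [0.543 0.28  0.145] shift mm [4.7 9.3 0.8] spin 5.4
```

Call:
servo_tool --moves "0.001 0.002 0 1 0; 0.002 0.004 0 2 0; 0.003 0.006 0 4 0; 0.004 0.0075 0 5 0; 0.004 0.0075 0 5 0"

```text
time: 2.87
position: [0.5409, 0.2804, 0.1454]
tool_rot: [0.817, 0.577, -0.001, -0.0]
ft_force: [-3.7, -2.9, 2.0]
grip_width: 0.0004
grip_force: 2.1
```

```bash
python3 - <<'E'
from h import *
f=[]
for i in range(4):
    im=cams.camera(('scene','side')[i%2]);f.append(get_obs()['ft_force'])
    cv2.imwrite(f'pics/p2_{i%2}.png',im)
print(np.round(f,1))
pv=np.array([-.047,.082])
for a in(.3,):
    n=np.array([np.cos(a),-np.sin(a)]);t=np.array([np.sin(a),np.cos(a)])
    p=pv-.036*n+.101*t-.015*n;print(a);go(*p,.145,-np.degrees(a))
E
```

```text
[[-4.  -3.2  0.9]
 [-3.8 -3.4  2.2]
 [-3.1 -2.9  2.7]
 [-4.5 -3.7  1.8]]
0.3
world [0.543 0.28  0.145] shift mm [0.8 2.4 0.3] spin 0.5
```

Call:
servo_tool --moves "0.0005 0.001 0 0.5 0; 0.0005 0.0015 0 0.5 0; 0.0005 0.0015 0 0.5 0"

```text
time: 3.32
position: [0.5425, 0.2806, 0.1453]
tool_rot: [0.819, 0.574, -0.001, -0.0]
ft_force: [-3.7, -2.0, 2.4]
grip_width: 0.0001
grip_force: 2.2
```

Call:
servo_tool --moves "0 0.001 0 0 0; 0 0.001 0 0 0; 0 0.001 0 0 0"

```text
time: 3.57
position: [0.5435, 0.2805, 0.1454]
tool_rot: [0.819, 0.574, -0.0, -0.0]
ft_force: [-4.7, -1.6, 2.2]
grip_width: 0.0004
grip_force: 2.4
```

Call:
servo_tool --moves "0 0.001 0 0 0; 0 0.001 0 0 0; 0 0.001 0 0 0"

```text
time: 3.82
position: [0.5447, 0.2804, 0.1454]
tool_rot: [0.819, 0.574, -0.0, -0.0]
ft_force: [-5.5, -0.3, 1.0]
grip_width: 0.0003
grip_force: 2.4
```

Call:
servo_tool --moves "0 0.001 0 0 0; 0 0.001 0 0 0; 0 0.001 0 0 0"

```text
time: 4.07
position: [0.5459, 0.2802, 0.1455]
tool_rot: [0.819, 0.574, 0.0, -0.0]
ft_force: [-3.9, 0.9, 0.9]
grip_width: 0.0001
grip_force: 2.4
```

Call:
servo_tool --moves "0 0.001 0 0 0; 0 0.001 0 0 0; 0 0.001 0 0 0"

```text
time: 4.32
position: [0.5461, 0.2801, 0.1454]
tool_rot: [0.819, 0.574, -0.0, -0.001]
ft_force: [-6.1, 2.4, 1.6]
grip_width: 0.0005
grip_force: 3.1
```

The last 1 mm command moved the tool only 0.2 mm, so the lever is probably at its stop. I'll confirm with averaged force and a picture.

```bash
python3 - <<'E'
from h import *
f=[];p=[]
for i in range(6):
    im=cams.camera(('scene','side')[i%2]);o=get_obs();f.append(o['ft_force']);p.append(o['position'])
    cv2.imwrite(f'pics/p3_{i%2}.png',im)
print(np.mean(f,0).round(2),np.mean(p,0).round(4),o['time'])
a=cv2.imread('pics/p3_0.png')[150:240,330:420];b=cv2.imread('pics/p3_1.png')[100:190,260:350]
cv2.imwrite('pics/pair3.png',cv2.resize(np.hstack([a,b]),(800,400),interpolation=cv2.INTER_CUBIC))
E
```

```text
[-6.    1.46  2.01] [0.5461 0.2801 0.1454] 4.6167
```

View pics/pair3.png

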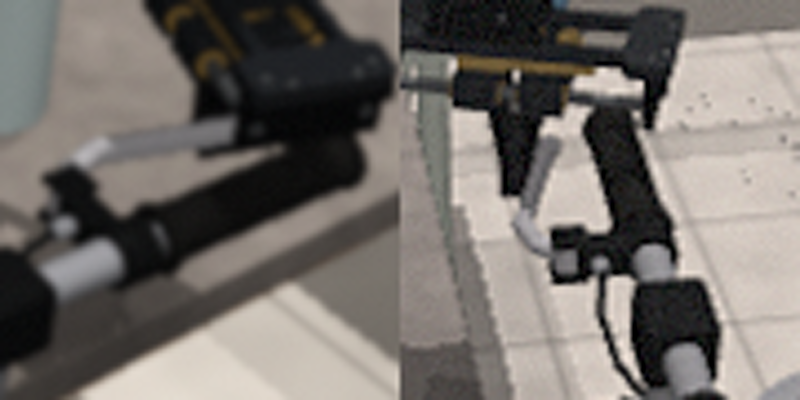

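The gripper's body is clear above the grip, and the lever is swung in with its ball at about (553,142) in the right half. One more mm should show whether the stop is solid.

Call:
servo_tool --moves "0 0.001 0 0 0; 0 0.001 0 0 0; 0 0.001 0 0 0"

```text
time: 4.87
position: [0.5462, 0.28, 0.1454]
tool_rot: [0.819, 0.574, -0.001, -0.001]
ft_force: [-7.3, 2.6, 3.2]
grip_width: 0.0
grip_force: 3.9
```

```bash
python3 - <<'E'
from h import *
f=[];p=[]
for i in range(4):
    cams.camera('side');o=get_obs();f.append(o['ft_force']);p.append(o['position'])
print(np.mean(f,0).round(2),np.mean(p,0).round(4),o['time'])
b=RS.T@(plane('side',(294.0,131.5),.17)-O);print('ball',b.round(4))
v0=np.array([-.078,.199])-[-.047,.082];v=b-[-.047,.082]
print('angle',np.arctan2(v0[1],v0[0])-np.arctan2(v[1],v[0]))
E
```

```text
[-7.2   2.59  2.81] [0.5462 0.28   0.1454] 5.0667
ball [-0.0381  0.2064]
angle 0.3307079947289515
```

It is at the stop: the position no longer changes and the force is a mild 8 N or so. Now I'll hold for over 2 s.

Call:
servo_tool --moves "0 0 0 0 0;0 0 0 0 0;0 0 0 0 0;0 0 0 0 0;0 0 0 0 0;0 0 0 0 0;0 0 0 0 0;0 0 0 0 0;0 0 0 0 0;0 0 0 0 0"

```text
time: 5.9
position: [0.5463, 0.28, 0.1454]
tool_rot: [0.819, 0.574, -0.001, -0.001]
ft_force: [-7.2, 2.0, 2.6]
grip_width: 0.0004
grip_force: 3.8
```

Call:
servo_tool --moves "0 0 0 0 0;0 0 0 0 0;0 0 0 0 0;0 0 0 0 0;0 0 0 0 0;0 0 0 0 0;0 0 0 0 0;0 0 0 0 0;0 0 0 0 0;0 0 0 0 0"

```text
time: 6.73
position: [0.5463, 0.28, 0.1454]
tool_rot: [0.819, 0.574, -0.001, -0.001]
ft_force: [-6.2, 2.9, 3.0]
grip_width: 0.0001
grip_force: 3.8
```

Call:
servo_tool --moves "0 0 0 0 0;0 0 0 0 0;0 0 0 0 0;0 0 0 0 0;0 0 0 0 0;0 0 0 0 0;0 0 0 0 0;0 0 0 0 0;0 0 0 0 0;0 0 0 0 0"

```text
time: 7.57
position: [0.5463, 0.28, 0.1454]
tool_rot: [0.819, 0.574, -0.001, -0.001]
ft_force: [-6.6, 3.1, 3.0]
grip_width: 0.0006
grip_force: 3.8
```

```bash
python3 - <<'E'
from h import *
o=get_obs();print(o['ft_force'],o['position'],o['time']);go(-.130,.183,.145);go(-.130,.183,.25)
E
```

```text
[-6.55075564  3.12116608  2.9688623 ] [0.54627472 0.28003881 0.14538093] 7.5667
world [0.479 0.273 0.145] shift mm [-29.6 -60.9   0.6] spin -17.2
world [0.479 0.273 0.25 ] shift mm [ -29.6  -61.2 -104.4] spin -17.2
```

Call:
servo_tool --moves "-0.002 -0.008 0 -2 0; -0.006 -0.018 0 -6 0; -0.011 -0.028 0 -11 0; -0.017 -0.040 0 -17 0; -0.030 -0.063 0 -17 0; -0.030 -0.063 0 -17 0; -0.030 -0.063 0 -17 0"

```text
time: 8.15
position: [0.4795, 0.2727, 0.146]
tool_rot: [0.725, 0.689, 0.002, 0.001]
ft_force: [0.5, 0.2, 0.3]
grip_width: 0.0005
grip_force: 0.0
```

```bash
python3 - <<'E'
from h import *
for n in ('scene','side'): cv2.imwrite(f'pics/{n}4.png',cams.camera(n))
a=cv2.imread('pics/scene4.png')[60:280,215:435];b=cv2.imread('pics/side4.png')[60:280,200:420]
cv2.imwrite('pics/pair4.png',cv2.resize(np.hstack([a,b]),(800,400),interpolation=cv2.INTER_CUBIC))
# compare the lever with the first side view
d=cv2.absdiff(cv2.imread('pics/side4.png'),cv2.imread('pics/side0.png')).max(2)
print('diff at blade L side',[int(d[y-2:y+3,x-2:x+3].max()) for x,y in((280,134),(282,142),(284,152))])
o=get_obs();print(o['ft_force'],o['position'],o['time'])
go(-.130,.183,.25);go(-.135,-.184,.25);go(-.135,-.184,.145)
E
```

```text
diff at blade L side [19, 81, 19]
[ 0.1037018  -0.69612666 -0.07134588] [0.4811874  0.27296998 0.1462179 ] 8.25
world [0.479 0.273 0.25 ] shift mm [ 1.000e-01 -1.700e+00 -1.038e+02] spin -0.2
world [ 0.456 -0.093  0.25 ] shift mm [-366.9   -5.2 -104.4] spin -0.2
world [ 0.456 -0.093  0.145] shift mm [-367.1   -5.7    0.6] spin -0.2
```

View pics/pair4.png

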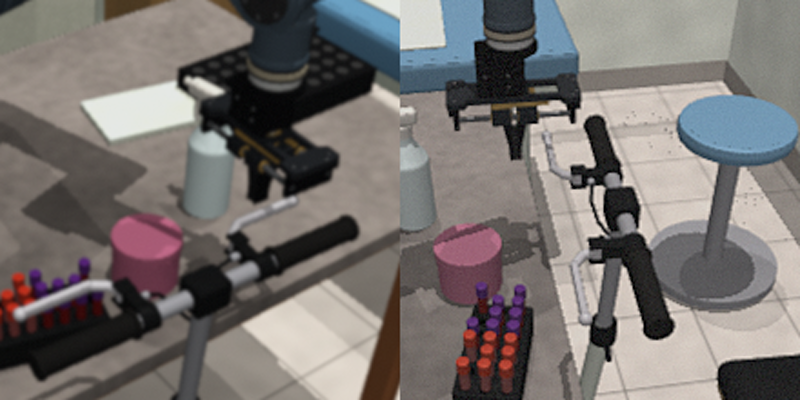

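The left lever is fully out again at about (545,135), nothing else moved, and the fingers are clear. Next I'll lift and move across to the right lever.

Call:
servo_tool --moves "0 -0.004 -0.035 0 0; 0 -0.005 -0.070 0 0; 0 -0.005 -0.095 0 0; -0.030 -0.005 -0.104 0 0; -0.070 -0.005 -0.104 0 0; -0.110 -0.005 -0.104 0 0; -0.150 -0.005 -0.104 0 0; -0.190 -0.005 -0.104 0 0; -0.230 -0.005 -0.104 0 0; -0.270 -0.005 -0.104 0 0"

```text
time: 9.08
position: [0.4613, 0.0004, 0.2503]
tool_rot: [0.725, 0.688, 0.001, 0.002]
ft_force: [0.3, 0.5, -0.3]
grip_width: 0.0005
grip_force: 0.0
```

Call:
servo_tool --moves "-0.040 0 0 0 0; -0.075 0 0 0 0; -0.097 0 0 0 0; -0.097 0 0.03 0 0; -0.097 0 0.065 0 0; -0.097 0 0.090 0 0; -0.097 0 0.104 0 0; -0.097 0 0.104 0 0; -0.097 0 0.104 0 0"

```text
time: 9.83
position: [0.4556, -0.0948, 0.1453]
tool_rot: [0.725, 0.688, 0.0, 0.0]
ft_force: [-0.7, -0.7, 0.0]
grip_width: 0.0005
grip_force: 0.0
```

```bash
python3 - <<'E'
from h import *
f=[]
for i in range(4):
    cams.camera('side');f.append(get_obs()['ft_force'])
print('bias',np.mean(f,0).round(2))
o=get_obs();print(o['position'],o['q'].round(2))
pv=np.array([-.047,-.082])
for a in(0,.1,.2,.3):
    n=np.array([np.cos(a),np.sin(a)]);t=np.array([np.sin(a),-np.cos(a)])
    p=pv-.036*n+.101*t-.015*n;print(a);go(*p,.145,np.degrees(a))
E
```

```text
bias [-0.16 -0.21 -0.14]
[ 0.45581268 -0.09445462  0.14685053] [-0.45  0.44  1.9  -0.    0.8  -0.39]
0
world [ 0.493 -0.094  0.145] shift mm [ 2.3 37.4  2. ] spin -0.2
0.1
world [ 0.503 -0.099  0.145] shift mm [-2.2 47.8  2. ] spin -5.9
0.2
world [ 0.514 -0.103  0.145] shift mm [-5.7 58.6  2.1] spin -11.7
0.3
world [ 0.525 -0.106  0.145] shift mm [-8.1 69.6  2.1] spin -17.4
```

Call:
servo_tool --moves "0.002 0.016 0.001 0 0; 0.002 0.029 0.001 0 0; 0.002 0.034 0.001 0 0; 0.002 0.037 0.001 0 0; 0 0.042 0.001 -3 0; -0.002 0.047 0.001 -6 0; -0.004 0.053 0.001 -9 0; -0.006 0.058 0.001 -12 0; -0.006 0.058 0.001 -12 0"

```text
time: 10.78
position: [0.5108, -0.1024, 0.1447]
tool_rot: [0.649, 0.761, -0.0, -0.001]
ft_force: [-2.4, 0.9, 1.9]
grip_width: 0.0006
grip_force: 1.5
```

Call:
servo_tool --moves "-0.001 0.002 0 -1 0; -0.002 0.004 0 -2 0; -0.003 0.006 0 -4 0; -0.004 0.0075 0 -5 0; -0.004 0.0075 0 -5 0"

```text
time: 11.2
position: [0.5195, -0.1053, 0.1445]
tool_rot: [0.615, 0.788, -0.0, -0.001]
ft_force: [-3.8, 0.9, 3.0]
grip_width: 0.0002
grip_force: 2.0
```

```bash
python3 - <<'E'
from h import *
f=[];p=[]
for i in range(4):
    im=cams.camera(('scene','side')[i%2]);o=get_obs();f.append(o['ft_force']);p.append(o['position'])
    cv2.imwrite(f'pics/p5_{i%2}.png',im)
print(np.mean(f,0).round(2),np.mean(p,0).round(4),o['time'])
a=cv2.imread('pics/p5_0.png')[190:280,215:305];b=cv2.imread('pics/p5_1.png')[165:255,270:360]
cv2.imwrite('pics/pair5.png',cv2.resize(np.hstack([a,b]),(800,400),interpolation=cv2.INTER_CUBIC))
a=.3;pv=np.array([-.047,-.082]);n=np.array([np.cos(a),np.sin(a)]);t=np.array([np.sin(a),-np.cos(a)])
go(*(pv-.036*n+.101*t-.015*n),.145,np.degrees(a))
E
```

```text
[-3.93  1.56  2.95] [ 0.5196 -0.1053  0.1445] 11.4
world [ 0.525 -0.106  0.145] shift mm [-2.2  5.  -0.5] spin -0.4
```

View pics/pair5.png

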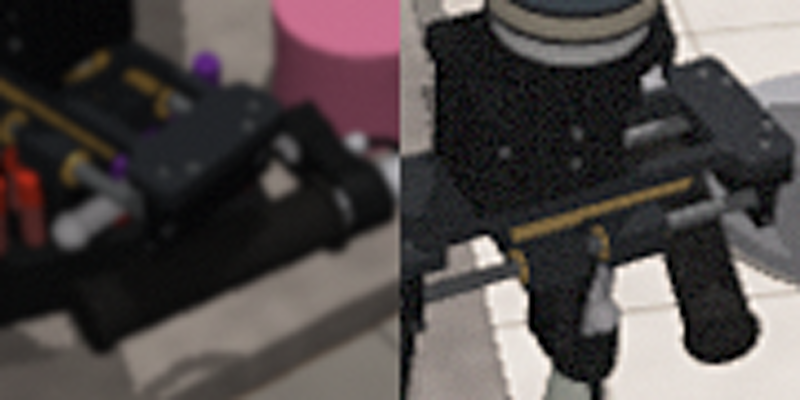

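The lever is partly in with its ball at about (75,235) left half, and the body overhangs above the grip without contact. I'll continue in small steps to the stop.

Call:
servo_tool --moves "-0.0005 0.001 0 0 0; -0.001 0.002 0 0 0; -0.002 0.003 0 -0.5 0; -0.002 0.004 0 -0.5 0; -0.002 0.004 0 -0.5 0; -0.002 0.004 0 -0.5 0"

```text
time: 11.9
position: [0.5243, -0.1066, 0.1444]
tool_rot: [0.612, 0.791, -0.0, -0.0]
ft_force: [-3.3, 0.0, 0.7]
grip_width: 0.0002
grip_force: 2.0
```

Call:
servo_tool --moves "0 0.001 0 0 0; 0 0.001 0 0 0; 0 0.001 0 0 0"

```text
time: 12.15
position: [0.5253, -0.1067, 0.1444]
tool_rot: [0.612, 0.791, -0.0, 0.0]
ft_force: [-5.4, -1.6, 0.3]
grip_width: 0.0005
grip_force: 2.3
```

Call:
servo_tool --moves "0 0.001 0 0 0; 0 0.001 0 0 0; 0 0.001 0 0 0"

```text
time: 12.4
position: [0.5263, -0.1067, 0.1444]
tool_rot: [0.612, 0.791, -0.0, 0.0]
ft_force: [-5.9, -1.3, 0.0]
grip_width: 0.0001
grip_force: 2.5
```

Call:
servo_tool --moves "0 0.001 0 0 0; 0 0.001 0 0 0; 0 0.001 0 0 0"

```text
time: 12.65
position: [0.5272, -0.1067, 0.1444]
tool_rot: [0.612, 0.791, -0.001, 0.0]
ft_force: [-4.7, -2.4, 0.1]
grip_width: 0.0003
grip_force: 2.8
```

Call:
servo_tool --moves "0 0.001 0 0 0; 0 0.001 0 0 0; 0 0.001 0 0 0"

```text
time: 12.9
position: [0.5273, -0.1067, 0.1444]
tool_rot: [0.612, 0.791, -0.001, -0.0]
ft_force: [-6.3, -3.8, 2.2]
grip_width: 0.0003
grip_force: 4.0
```

It has stopped: 0.1 mm of motion for 1 mm commanded, with the same finger load as on the left. Hold here.

Call:
servo_tool --moves "0 0 0 0 0;0 0 0 0 0;0 0 0 0 0;0 0 0 0 0;0 0 0 0 0;0 0 0 0 0;0 0 0 0 0;0 0 0 0 0;0 0 0 0 0;0 0 0 0 0"

```text
time: 13.73
position: [0.5273, -0.1067, 0.1444]
tool_rot: [0.612, 0.791, -0.001, -0.0]
ft_force: [-7.1, -4.5, 1.1]
grip_width: 0.0005
grip_force: 3.9
```

Call:
servo_tool --moves "0 0 0 0 0;0 0 0 0 0;0 0 0 0 0;0 0 0 0 0;0 0 0 0 0;0 0 0 0 0;0 0 0 0 0;0 0 0 0 0;0 0 0 0 0;0 0 0 0 0"

```text
time: 14.57
position: [0.5273, -0.1068, 0.1444]
tool_rot: [0.612, 0.791, -0.001, -0.0]
ft_force: [-6.8, -3.5, 0.7]
grip_width: 0.0004
grip_force: 3.9
```

Call:
servo_tool --moves "0 0 0 0 0;0 0 0 0 0;0 0 0 0 0;0 0 0 0 0;0 0 0 0 0;0 0 0 0 0;0 0 0 0 0;0 0 0 0 0;0 0 0 0 0;0 0 0 0 0"

```text
time: 15.4
position: [0.5273, -0.1067, 0.1444]
tool_rot: [0.612, 0.791, -0.001, -0.0]
ft_force: [-6.3, -3.9, 1.7]
grip_width: 0.0005
grip_force: 3.9
```

Call:
servo_tool --moves "0.002 -0.008 0 2 0; 0.006 -0.018 0 6 0; 0.011 -0.028 0 11 0; 0.017 -0.040 0 17 0; 0.028 -0.070 0 17 0; 0.028 -0.075 0 17 0; 0.028 -0.075 -0.03 17 0; 0.028 -0.075 -0.065 17 0; 0.028 -0.075 -0.1 17 0; 0.028 -0.075 -0.1 17 0"

```text
time: 16.23
position: [0.4552, -0.1, 0.2514]
tool_rot: [0.722, 0.692, 0.004, 0.009]
ft_force: [2.0, 0.2, 0.9]
grip_width: 0.0007
grip_force: 0.0
```

```bash
python3 - <<'E'
from h import *
for n in ('scene','side'): cv2.imwrite(f'pics/{n}6.png',cams.camera(n))
a=cv2.imread('pics/scene6.png')[60:300,190:430];b=cv2.imread('pics/side6.png')[60:300,160:400]
cv2.imwrite('pics/pair6.png',cv2.resize(np.hstack([a,b]),(800,400),interpolation=cv2.INTER_CUBIC))
o=get_obs();print(o['ft_force'],o['position'],o['time'])
E
```

```text
[-0.21648315  0.23092072 -0.73292431] [ 0.45156264 -0.09843752  0.24665937] 16.3333
```

View pics/pair6.png

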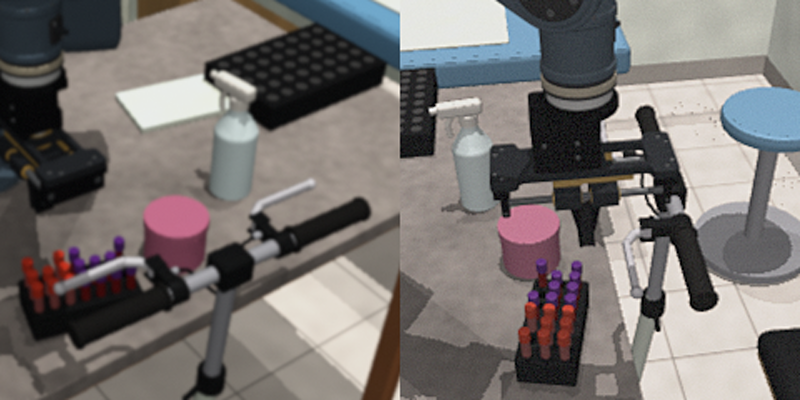

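Both levers are fully out (balls at about (312,183) and (62,287) in the left half). The desk items haven't moved and the arm is clear, so I'll let it settle and hand in.

Call:
servo_tool --moves "0 0 0 0 0;0 0 0 0 0;0 0 0 0 0;0 0 0 0 0"

```text
time: 16.67
position: [0.4482, -0.097, 0.2434]
tool_rot: [0.722, 0.692, -0.0, -0.001]
ft_force: [-1.0, 0.0, 0.0]
grip_width: 0.0003
grip_force: 0.0
```

```bash
python3 -c "
from rig import job
print(job.hand_in())"
```

```text
the job is handed in; nothing more can be done
None
```

I pressed the left lever and then the right to its stop with the finger backs (about 8 N), held each for about 2.5 s or more and let it spring fully out; the grips, bar and desk items look untouched in the pictures, and the job was handed in at about 17 s with no verdict shown.

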